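# Level the caramel slab

### The job

The marble pouring slab slopes down towards its screw foot, and caramel poured on it would set thicker at one end. Lay the spirit level on the marble, lengthwise, and let go of it; then turn the knurled hand wheel of the screw foot until the bubble stands between the two rings of the vial and the slab is level. Finally press the level firmly down onto the marble, with the bubble still between the rings, and finish while still pressing; leave the slab where it stands and do not knock the other things about.

Things in the scene. Friction and masses are not known exactly. Their poses are not given: they have to be found in the camera images.
- slab: white marble slab on a steel frame, 150 (x) x 240 (y) x 16 mm, 2.8 kg, loose. Origin: under its centre, at worktop height when level; y along its length, z square to the marble, whose top is 52 mm above the origin. Two fixed feet at y = +75 mm, one screw foot at x = 0, y = -150 mm, on a tongue 47 mm beyond the -y end. The -y end starts 0.3 to 1.3 degrees low. A firm press (10 N) hardly changes the tilt.
- wheel_grip (a point): centre of the knurled aluminium hand wheel of the screw foot: upright axis, 41 mm across, 20 mm high, its centre about 88 mm above the worktop, standing clear on a bare spindle. Turning it clockwise seen from above raises the slab's -y end: 8 mm a turn, tipping the slab 0.0057 rad for each rad of turn. It needs 0.1 N m, stays where left and has travel to spare.
- level: aluminium pocket spirit level, 140 (x) x 20 (y) x 34 mm high, 0.27 kg, lying on the worktop at the right. Origin: centre of its underside; x along its length, z up. The vial lies in a notch in the middle of the top (floor 22 mm high, vial's top 34 mm); the end parts, 25 to 70 mm either side of the middle, have flat tops 34 mm high. Grip it across its 20 mm width, at the middle or an end.
- bubble (a joint): place in m of the bubble along the level's x axis: 0 midway between the rings, range -0.0125 to 0.0125. It floats to the higher end, 0.0075 m for each degree (positive: the level's +x end is higher), and settles within 1 s. The pale bubble is 10 mm long, the two black rings are 14 mm apart: it stands between them within 0.002 of 0.
- kitchen_timer: bystander: red and white round kitchen timer, 63 mm wide, 44 mm high
- honey_jar: bystander: jar with a red lid, 65 mm wide, 100 mm high, behind the slab
- thermometer: bystander: small white box-shaped kitchen thermometer, 62 mm high, behind the slab
- tasting_spoon: bystander: metal teaspoon to the left of the slab
- mug_cream: bystander: cream mug with black stripes, 95 mm high, at the right

How it is judged:
On the way, in this order (a step that is already met when the one before it is completed fails the run):
1. the level lies lengthwise on the marble, let go (contact force between level and slab above 0.5 N and contact force between level and the fingers below 0.1 N and angle between the x axis of level and the y axis of slab, either way round below 0.2 rad and angle between the z axis of level and the z axis of slab, either way round below 0.02 rad), for 0.2 s.
2. the bubble stands between the rings and the slab is level (value of joint bubble between -0.002 and 0.002 m and angle between slab's own z axis and vertical below 0.006 rad and contact force between level and the fingers below 0.1 N), for 0.3 s.
At the end, for the whole second after the job is handed in: the fingers still press the level flat and lengthwise (within 0.2 rad) onto the marble with 5 to 45 N, its bubble within 2 mm of the middle and the slab level within 0.006 rad and less than 40 mm from its first place (value of joint bubble between -0.002 and 0.002 m and angle between slab's own z axis and vertical below 0.006 rad and angle between the x axis of level and the y axis of slab, either way round below 0.2 rad and angle between the z axis of level and the z axis of slab, either way round below 0.02 rad and contact force between level and the fingers above 3 N and contact force between level and slab between 5 and 45 N and distance of slab from where it was at the start of the episode below 0.04 m); the arm keeps its last pose, push and grip.
It fails at once if a bystander is knocked about (moved more than 40 mm) (distance of any of kitchen_timer, honey_jar, thermometer, tasting_spoon, mug_cream from where it was at the start of the episode above 0.04 m).
It also fails if it takes over 64 s, if anything falls off the work surface, if the arm or the gripper's body presses on something with over 40 N, if the wrist force passes 120 N, or if a joint passes its speed limit or range.

### The arm

A 6-joint arm with a two-finger parallel gripper is mounted at the origin on a cart in front of the work surface, level with it; the furniture and walls round the work are solid. World frame = base frame: x ahead of the robot, y to its left, z up, the work surface at z = 0. Lengths are in m, angles in rad, forces in N, time in s.
With the tool pointing down it reaches from about 0.225 to 0.875 m from the base axis. Payload 3.4 kg.
Tool frame: the origin (TCP) lies midway between the tips of the shut fingers; the grasp point (between the pads) lies 19 mm behind it (manip.pinch_z is the distance from the TCP to the grasp point, in m); z points along the fingers, y is the line along which they close (so a half turn about z gives the same grasp; the last joint's range is limited). The gripper opens to 85 mm and grips with 20 to 120 N. Pads are 22 mm wide; open, the fingers measure 114 mm over their backs; the gripper's body (76 mm by 85 mm) begins 54 mm behind the grasp point. The pads swing forward as they close: fully open they stand 13 mm farther back than shut.
Start: joints at [1.107, 0.276, 1.505, -0, 1.361, -0.121], TCP at [0.193, 0.542, 0.231] pointing down, gripper open.
Joint ranges: [-2.89, 2.89], [-0.75, 2.08], [0.22, 2.7], [-1.18, 4.32], [0.11, 2.71], [-2.7, 2.7]. Speed limits (rad/s): [2.57, 2.57, 3.14, 3.14, 3.14, 3.14].

### API

Orientations are given as a unit quaternion [w, x, y, z].
In Python, from rig import manip gives the robot as it stands.
- The arm moves only by the tool carry_out, never from a script. Its arguments are lists of equal length, an entry for each row: "delta_pos": the shift along the tool's x, y, z scaled (see below), a list of three; "turn": the turn, a rotation vector about the tool's x, y, z scaled (see below), a list of three; "claw": the closure, from -1 (fully open) to 1 (shut). A call has 1 to 12 rows; each row is the pose to reach, as a shift and turn from the pose commanded when the call began, along the tool's axes at that moment; what a row does not reach only later rows make up. The controller multiplies each number of a shift by 400 mm and each number of a turn by 30 degrees. A row lasts 1/10 s, in which the tool goes at most 50 mm and 8.59 degrees, less where a joint would pass 70% of its speed; a pose out of reach is approached as far as the arm can. A call with a number of a shift or a turn outside -1 to 1 is refused whole. A call with a gripper value outside its range is refused whole. The fingers move at their own pace and stop on an object; "force" is the grip in N (left out, the last holds). Time passes only in rows, so rows that repeat a pose let the fingers close. It gives the time, the measured TCP pose, the force, the opening and the grip force at its end, in the units of the state.
- manip.get_state(): the state, without advancing time (a new reading comes with each control period).
- manip.get_image(name): name is "scene" or "side" or "wrist"; returns a dict with "image" (420x560x3 uint8, red, green, blue), "z_map" (420x560 float32, m along the optical axis (not along the pixel's ray), 0 where there is no reading), "fx", "fy", "cx", "cy" (pixels), "world_to_cam" (4x4, takes a point from world to camera coordinates). Camera axes: x right, y down, z forward; pixel columns grow to the right and rows downward; lengths in m; the calibration is good to about 2 mm. A picture is of the moment at which its call begins.
- manip.sign_off(): hands the job in; it is judged then, once.
Trained networks look in the newest picture that a camera, given by its name, has taken for a name from the list of things; names that differ only in an ending like _2 or _b are one class to them, and where a whole thing is asked for, a point or a joint stands for the part that bears it (a point fixed in the world has none). Each returns a list of dicts, best first, with "score" (0 to 1); they miss things now and then, are a little off and sometimes report something else, mostly with a low value. They report only what shows in the picture. A call takes as long as a camera call.
- manip.spot_in(camera, query): "point" ([x, y, z] in m, in world coordinates, good to about 4 mm: the middle of the surface that is visible of it).
- manip.place_of(camera, query): "point" ([x, y, z] in m, in world coordinates, good to about 4 mm: a listed point, or the origin of a listed thing).
The state is a dict: "clock": time; "qpos": joint angles; "qd": joint speeds; "effort": joint torques, N m; "position": TCP position; "ee_rot": TCP orientation; "contact_force": force on the tool from outside, world axes, zero at the start; "moment": the same for the moment, N m; "width": finger opening in m; "gripper_force": force on a finger pad.
Only numpy, scipy, OpenCV 4.12 (cv2) and the standard library are available. Lean on these libraries where they do the work, as an engineer would, in place of code of your own. Each camera call takes 0.05 s, during which the arm holds its last target. There are 200 camera calls.

## Working session

There is one attempt and no reset: what is moved stays moved. The work goes in short steps, Python scripts to look and compute and a tool call to move; the robot and the scene stay as the last step left them, time stands still between calls to the robot, and variables do not carry over. Pictures are saved under pics/ and viewed, at most 10 in all, crops included, and the job is handed in when it is done.

Besides the shell and the picture viewer there is one more tool, called after "Request:" as a command line: name --argument value ..., lists and objects as JSON in quotes. carry_out: Moves the arm, as the interface text tells. Shifts and turns lie within -1 to 1; 1 stands for 400 mm of shift or 30 degrees of turn. Its arguments: {"type":"object","properties":{"delta_pos":{"type":"array","items":{"type":"array","items":{"type":"number","minimum":-1,"maximum":1}}},"turn":{"type":"array","items":{"type":"array","items":{"type":"number","minimum":-1,"maximum":1}}},"claw":{"type":"array","items":{"type":"number"}},"force":{"type":"number"}},"required":["delta_pos","turn","claw"]}

```bash
ls; mkdir -p pics
cat > h.py <<'E'
import numpy as np, cv2
from rig import manip
from scipy.spatial.transform import Rotation as R
def st():
    s=manip.get_state(); q=s['ee_rot']; r=R.from_quat([q[1],q[2],q[3],q[0]])
    return s, np.array(s['position']), r
def show():
    s,p,r=st(); print(round(s['clock'],2),p.round(4),'\nR',r.as_matrix().round(3).tolist(),'q',np.round(s['qpos'],3),'F',np.round(s['contact_force'],1),'w',round(s['width'],4),s['gripper_force'])
def pts(d):
    z=d['z_map'];v,u=np.indices(z.shape)
    P=np.stack([(u-d['cx'])/d['fx']*z,(v-d['cy'])/d['fy']*z,z,np.ones_like(z)],-1)
    return (P@np.linalg.inv(d['world_to_cam']).T)[...,:3]
def proj(d,p):
    c=d['world_to_cam']@np.r_[p,1]; return np.array([d['fx']*c[0]/c[2]+d['cx'],d['fy']*c[1]/c[2]+d['cy']])
E
python3 - <<'E'
from h import *
show()
ims=[]
for c in ['scene','side']:
    d=manip.get_image(c); ims.append(d['image'])
    print(c,(-d['world_to_cam'][:3,:3].T@d['world_to_cam'][:3,3]).round(2))
    for q in ['slab','wheel_grip','level','kitchen_timer','honey_jar','mug_cream','thermometer','tasting_spoon']:
        print(q,[(np.round(a['point'],3).tolist(),round(a['score'],2)) for a in manip.place_of(c,q)[:2]])
    P=pts(d); np.save(c+'.npy',P)
im=np.hstack(ims); cv2.imwrite('pics/a.png',cv2.resize(ims[0],(800,600))[:,:,::-1]); cv2.imwrite('pics/b.png',cv2.resize(ims[1],(800,600))[:,:,::-1])
print(manip.get_state()['clock'])
E
```

```text
pics
0.0 [0.193  0.5411 0.2304] 
R [[-0.942, 0.336, -0.001], [0.336, 0.942, -0.002], [0.0, -0.002, -1.0]] q [ 1.107  0.277  1.506 -0.     1.361 -0.121] F [ 0.6 -0.6  0.4] w 0.0855 0.0
scene [-0.36 -0.55  0.94]
slab [([0.481, 0.088, 0.0], 0.92)]
wheel_grip [([0.491, -0.066, 0.089], 0.56)]
level [([0.42, -0.3, -0.002], 0.52)]
kitchen_timer [([0.578, -0.212, -0.006], 0.83), ([0.421, -0.299, 0.001], 0.22)]
honey_jar [([0.68, 0.12, -0.002], 0.76)]
mug_cream [([0.628, -0.46, -0.003], 0.69)]
thermometer [([0.687, 0.218, -0.003], 0.95)]
tasting_spoon [([0.397, 0.408, 0.001], 0.41)]
side [-0.07  1.04  0.61]
slab [([0.477, 0.086, 0.004], 0.96), ([0.419, -0.306, 0.002], 0.15)]
wheel_grip []
level [([0.417, -0.306, -0.0], 0.96)]
kitchen_timer []
honey_jar [([0.677, 0.115, 0.001], 0.63), ([0.69, 0.217, -0.0], 0.4)]
mug_cream [([0.628, -0.457, 0.0], 0.57)]
thermometer [([0.691, 0.222, -0.0], 0.85)]
tasting_spoon []
0.9
```

View pics/a.png

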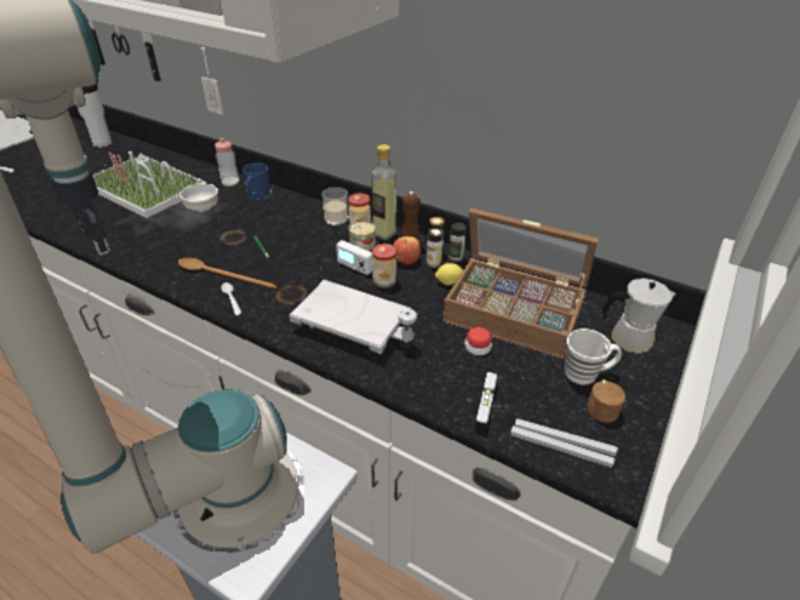

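View pics/b.png

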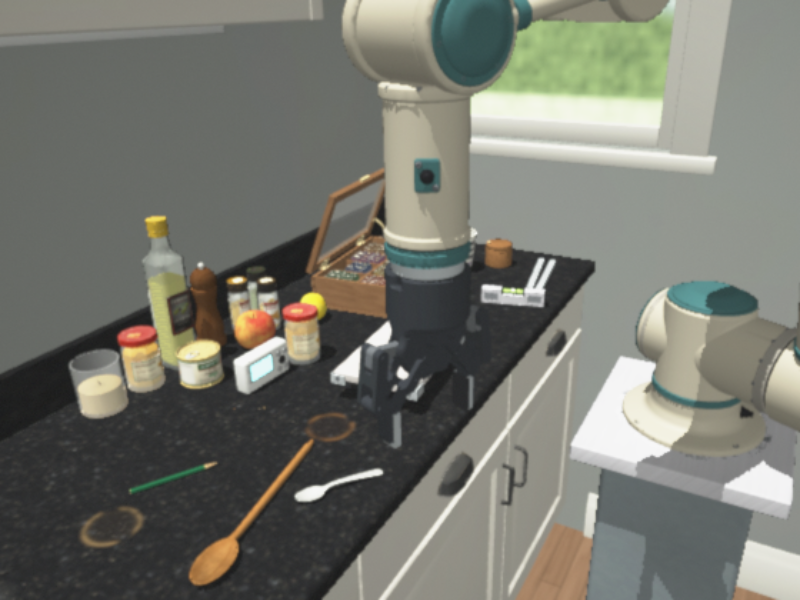

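The scene view shows the white slab at about (350,312), the wheel at (407,318), the level at (487,397) and the timer at (478,340). The side view agrees. Next I measure the yaws from the point cloud.

Run:
```python
from h import *
P=np.load('scene.npy'); 
def rect(P,c,r,z0,z1):
    m=(np.hypot(P[...,0]-c[0],P[...,1]-c[1])<r)&(P[...,2]>z0)&(P[...,2]<z1)
    x=P[m][:,:2]; return len(x),cv2.minAreaRect((x*1000).astype(np.float32)),P[m]
for f in ['scene','side']:
    P=np.load(f+'.npy')
    n,b,q=rect(P,(.42,-.303),.09,.026,.045); print(f,'level',n,b)
    n,b,q=rect(P,(.479,.087),.15,.044,.06); print('slab',n,b)
    m=np.hypot(q[:,0]-.479,q[:,1]-.087)<.07
    A=np.c_[q[m],]; c=np.linalg.lstsq(np.c_[A[:,:2]-[.479,.087],np.ones(m.sum())],A[:,2],rcond=None)[0]; print('plane',c)
    n,b,q=rect(P,(.491,-.066),.035,.085,.105); print('wheel',n,b if n>3 else 0, q[:,2].max() if n else 0)
```

```text
scene level 230 ((417.0374755859375, -303.22625732421875), (144.32142639160156, 19.8839054107666), 14.996902465820312)
slab 2080 ((478.93817138671875, 74.09492492675781), (157.69921875, 273.87384033203125), 5.180957794189453)
plane [0.00073222 0.00770744 0.05143454]
wheel 108 ((492.051513671875, -64.22896575927734), (38.676307678222656, 39.81767654418945), 59.08815383911133) 0.10208600633975584
side level 133 ((417.8682861328125, -299.6584167480469), (140.57217407226562, 27.935148239135742), 14.799460411071777)
slab 441 ((475.4338684082031, 107.1040267944336), (157.34814453125, 216.63404846191406), 4.125858783721924)
plane [-0.01030394  0.0237755   0.04883103]
wheel 0 0 0
```

Request:
carry_out --delta_pos '[[-0.46, -0.63, 0], [-0.46, -0.63, 0], [-0.46, -0.63, 0], [-0.46, -0.63, 0], [-0.46, -0.63, 0], [-0.46, -0.63, 0], [-0.46, -0.63, 0]]' --turn '[[0, 0, 1], [0, 0, 1], [0, 0, 1], [0, 0, 1], [0, 0, 1], [0, 0, 1], [0, 0, 1]]' --claw '[-1, -1, -1, -1, -1, -1, -1]'

```text
clock: 1.6
position: [0.2822, 0.2383, 0.2314]
ee_rot: [0.001, 0.422, 0.907, -0.001]
contact_force: [-0.4, 1.1, 0.1]
width: 0.0852
gripper_force: 0.0
```

Request:
carry_out --delta_pos '[[-0.72, -0.315, 0], [-0.72, -0.315, 0], [-0.72, -0.315, 0], [-0.72, -0.315, 0], [-0.72, -0.315, 0], [-0.72, -0.315, 0], [-0.72, -0.315, 0]]' --turn '[[0, 0, 1], [0, 0, 1], [0, 0, 1], [0, 0, 1], [0, 0, 1], [0, 0, 1], [0, 0, 1]]' --claw '[-1, -1, -1, -1, -1, -1, -1]'

```text
clock: 2.3
position: [0.3739, -0.0634, 0.2317]
ee_rot: [0.002, 0.642, 0.766, -0.0]
contact_force: [-0.4, -0.4, -1.3]
width: 0.0851
gripper_force: 0.0
```

Request:
carry_out --delta_pos '[[-0.618, 0, 0], [-0.618, 0, 0], [-0.618, 0, 0], [-0.618, 0, 0], [-0.618, 0, 0], [-0.618, 0, 0]]' --turn '[[0, 0, 1], [0, 0, 1], [0, 0, 1], [0, 0, 1], [0, 0, 1], [0, 0, 1]]' --claw '[-1, -1, -1, -1, -1, -1]'

```text
clock: 2.9
position: [0.4181, -0.3082, 0.2308]
ee_rot: [0.002, 0.819, 0.574, -0.001]
contact_force: [0.2, 0.9, -0.5]
width: 0.0854
gripper_force: 0.0
```

Request:
carry_out --delta_pos '[[0, 0, 0], [0, 0, 0], [0, 0, 0], [0, 0, 0]]' --turn '[[0, 0, 1], [0, 0, 1], [0, 0, 1], [0, 0, 1]]' --claw '[-1, -1, -1, -1]'

```text
clock: 3.3
position: [0.4167, -0.3012, 0.2313]
ee_rot: [-0.0, 0.939, 0.343, 0.0]
contact_force: [-0.5, 0.0, 0.0]
width: 0.0853
gripper_force: 0.0
```

Request:
carry_out --delta_pos '[[0, 0, 0.1], [0, 0, 0.1], [0, 0, 0.1], [0, 0, 0.1], [0, 0, 0.1]]' --turn '[[0, 0, 0.85], [0, 0, 0.85], [0, 0, 0.85], [0, 0, 0.85], [0, 0, 0.85]]' --claw '[-1, -1, -1, -1, -1]'

```text
clock: 3.8
position: [0.4169, -0.3015, 0.1915]
ee_rot: [0.0, 0.991, 0.131, 0.0]
contact_force: [0.7, -0.5, 0.2]
width: 0.0854
gripper_force: 0.0
```

```bash
cat >> h.py <<'E'
def yaw():
    s,p,r=st(); y=r.as_matrix()[:,1]; return np.degrees(np.arctan2(y[1],y[0]))
def go(t,yw):
    s,p,r=st(); d=r.inv().apply(np.array(t)-p)/0.4
    tgt=R.from_matrix(np.array([[-np.sin(np.radians(yw)),np.cos(np.radians(yw)),0],[np.cos(np.radians(yw)),np.sin(np.radians(yw)),0],[0,0,-1]]).T.T)
    print('delta',d.round(4),'turn',((r.inv()*tgt).as_rotvec()/np.radians(30)).round(4))
def rect(P,c,r,z0,z1):
    m=(np.hypot(P[...,0]-c[0],P[...,1]-c[1])<r)&(P[...,2]>z0)&(P[...,2]<z1)&(P[...,2]!=0)
    return cv2.minAreaRect((P[m][:,:2]*1000).astype(np.float32)),m
E
python3 - <<'E'
from h import *
show(); print(yaw())
d=manip.get_image('wrist');P=pts(d); np.save('w.npy',P)
print([ (a['point'],a['score']) for a in manip.place_of('wrist','level')])
print(rect(P,(.418,-.302),.1,.027,.045)[0])
cv2.imwrite('pics/c.png',d['image'][:,:,::-1])
go((.418,-.302,.13),-75)
E
```

```text
3.8 [ 0.4169 -0.3015  0.1915] 
R [[0.966, 0.26, 0.0], [0.26, -0.966, -0.0], [0.0, 0.0, -1.0]] q [-0.762  0.212  1.697  0.     1.233  0.547] F [ 0.7 -0.5  0.2] w 0.0854 0.0
-74.9511671216295
[([0.4194, -0.3057, 0.0016], 0.87)]
((419.8558654785156, -301.4562072753906), (141.6045379638672, 19.98002052307129), 15.067540168762207)
delta [0.0023 0.0014 0.1539] turn [ 0.0006 -0.0007 -0.0004]
```

View pics/c.png

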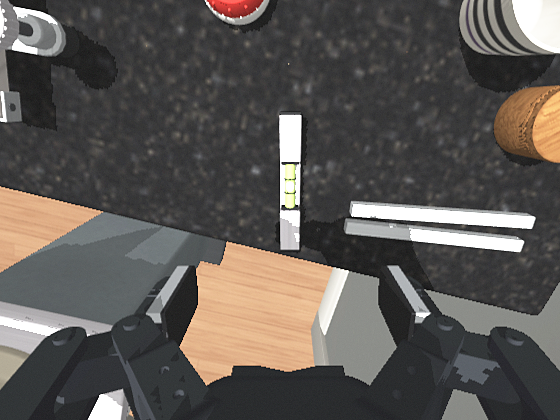

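The wrist view shows the level from row 113 to 250 with its vial at (290,185), between the open fingers' closing line. I go down on it.

Request:
carry_out --delta_pos '[[0.005, 0.001, 0.12], [0.005, 0.001, 0.24], [0.005, 0.001, 0.35], [0.005, 0.001, 0.43], [0.005, 0.001, 0.464], [0.005, 0.001, 0.464]]' --turn '[[0, 0, 0], [0, 0, 0], [0, 0, 0], [0, 0, 0], [0, 0, 0], [0, 0, 0]]' --claw '[-1, -1, -1, -1, -1, -1]' --force 40

```text
clock: 4.5
position: [0.4176, -0.3005, 0.0037]
ee_rot: [-0.002, 0.992, 0.13, -0.002]
contact_force: [-0.7, -0.2, -0.1]
width: 0.0855
gripper_force: 0.0
```

Request:
carry_out --delta_pos '[[0, 0, 0], [0, 0, 0], [0, 0, 0], [0, 0, 0], [0, 0, 0], [0, 0, 0], [0, 0, 0], [0, 0, 0]]' --turn '[[0, 0, 0], [0, 0, 0], [0, 0, 0], [0, 0, 0], [0, 0, 0], [0, 0, 0], [0, 0, 0], [0, 0, 0]]' --claw '[1, 1, 1, 1, 1, 1, 1, 1]'

```text
clock: 5.3
position: [0.4194, -0.3023, 0.0067]
ee_rot: [0.001, 0.992, 0.129, 0.001]
contact_force: [-0.6, 0.0, 5.8]
width: 0.0189
gripper_force: 40.0
```

Request:
carry_out --delta_pos '[[0, 0, -0.08], [0, 0, -0.18], [0, 0, -0.3], [0, 0, -0.3], [0, 0, -0.3]]' --turn '[[0, 0, 0], [0, 0, 0], [0, 0, 0], [0, 0, 0], [0, 0, 0]]' --claw '[1, 1, 1, 1, 1]'

```text
clock: 5.8
position: [0.419, -0.3017, 0.1264]
ee_rot: [0.001, 0.992, 0.129, 0.001]
contact_force: [-0.5, 1.2, -2.9]
width: 0.0189
gripper_force: 40.3
```

Request:
carry_out --delta_pos '[[0.339, -0.685, -0.1], [0.339, -0.685, -0.1], [0.339, -0.685, -0.1], [0.339, -0.685, -0.1], [0.339, -0.685, -0.1], [0.339, -0.685, -0.1], [0.339, -0.685, -0.1]]' --turn '[[0, 0, -1], [0, 0, -1], [0, 0, -1], [0, 0, -1], [0, 0, -1], [0, 0, -1], [0, 0, -1]]' --claw '[1, 1, 1, 1, 1, 1, 1]'

```text
clock: 6.5
position: [0.4787, 0.0031, 0.1641]
ee_rot: [-0.002, 0.923, 0.384, -0.001]
contact_force: [-0.1, -0.9, -2.9]
width: 0.0188
gripper_force: 40.5
```

Request:
carry_out --delta_pos '[[0.166, -0.166, 0], [0.166, -0.166, 0], [0.166, -0.166, 0], [0.166, -0.166, 0]]' --turn '[[0, 0, -1], [0, 0, -1], [0, 0, -1], [0, 0, -1]]' --claw '[1, 1, 1, 1]'

```text
clock: 6.9
position: [0.478, 0.0927, 0.1633]
ee_rot: [-0.001, 0.792, 0.611, -0.002]
contact_force: [0.0, -0.3, -2.7]
width: 0.0191
gripper_force: 40.5
```

Request:
carry_out --delta_pos '[[0, 0, 0], [0, 0, 0], [0, 0, 0], [0, 0, 0]]' --turn '[[0, 0, -0.667], [0, 0, -0.667], [0, 0, -0.667], [0, 0, -0.667]]' --claw '[1, 1, 1, 1]'

```text
clock: 7.3
position: [0.4784, 0.0911, 0.1635]
ee_rot: [-0.002, 0.677, 0.736, -0.002]
contact_force: [0.2, 0.3, -3.3]
width: 0.019
gripper_force: 40.5
```

Run:
```python
from h import *
show(); print(yaw())
for c in ['wrist','scene']:
    for q in ['slab','wheel_grip','level']:
        print(c,q,[(np.round(a['point'],3).tolist(),round(a['score'],2)) for a in manip.place_of(c,q)[:2]])
d=manip.get_image('wrist');cv2.imwrite('pics/d.png',d['image'][:,:,::-1]);P=pts(d)
m=(abs(P[...,0]-.48)<.2)&(abs(P[...,1]-.088)<.06)&(P[...,2]>.044)&(P[...,2]<.06)
A=P[m]; c=np.linalg.lstsq(np.c_[A[:,:2]-[.479,.087],np.ones(m.sum())],A[:,2],rcond=None)[0]; print('plane',m.sum(),c)
go((.4785,.092,.063),5)
```

```text
7.3 [0.4784 0.0911 0.1635] 
R [[-0.084, 0.996, -0.005], [0.996, 0.084, -0.001], [-0.0, -0.005, -1.0]] q [ 0.046  0.197  1.792 -0.     1.157 -0.039] F [ 0.2  0.3 -3.3] w 0.019 40.460763573646545
4.8362383999159615
wrist slab []
wrist wheel_grip []
wrist level [([0.419, -0.306, 0.002], 0.87)]
scene slab [([0.481, 0.088, 0.0], 0.92)]
scene wheel_grip [([0.491, -0.066, 0.089], 0.56)]
scene level [([0.42, -0.3, -0.002], 0.52)]
plane 16554 [0.00045763 0.01032617 0.05160677]
delta [ 0.0011 -0.0031  0.2562] turn [-0.0007 -0.0001 -0.0053]
```

View pics/d.png

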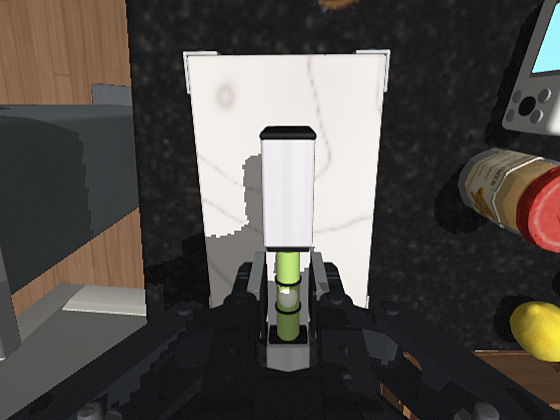

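The wrist view shows the level held in line with the slab, with the bubble near its middle at (288,297). The measured slab tilt is about 0.010 rad. Lowering and releasing.

Request:
carry_out --delta_pos '[[0, -0.002, 0.1], [0, -0.002, 0.18], [0, -0.002, 0.23], [0, -0.002, 0.25], [0, -0.002, 0.257], [0, -0.002, 0.26], [0, -0.002, 0.26]]' --turn '[[0, 0, 0], [0, 0, 0], [0, 0, 0], [0, 0, 0], [0, 0, 0], [0, 0, 0], [0, 0, 0]]' --claw '[1, 1, 1, 1, 1, 1, 1]'

```text
clock: 8.35
position: [0.4801, 0.0918, 0.0627]
ee_rot: [0.001, 0.676, 0.737, 0.001]
contact_force: [-0.6, -0.6, -2.5]
width: 0.0189
gripper_force: 40.4
```

Request:
carry_out --delta_pos '[[0, 0, 0], [0, 0, 0], [0, 0, 0], [0, 0, 0], [0, 0, 0], [0, 0, 0], [0, 0, 0], [0, 0, 0], [0, 0, 0], [0, 0, 0]]' --turn '[[0, 0, 0], [0, 0, 0], [0, 0, 0], [0, 0, 0], [0, 0, 0], [0, 0, 0], [0, 0, 0], [0, 0, 0], [0, 0, 0], [0, 0, 0]]' --claw '[0.5, 0, -0.5, -1, -1, -1, -1, -1, -1, -1]'

```text
clock: 9.35
position: [0.4791, 0.0918, 0.0617]
ee_rot: [-0.0, 0.676, 0.736, 0.0]
contact_force: [0.1, 0.3, -0.1]
width: 0.0857
gripper_force: 0.0
```

Request:
carry_out --delta_pos '[[0, 0, -0.08], [0, 0, -0.18], [0, 0, -0.3], [-0.1, 0, -0.4], [-0.25, 0, -0.4], [-0.25, 0, -0.4], [-0.25, 0, -0.4], [-0.25, 0, -0.4]]' --turn '[[0, 0, 0], [0, 0, 0], [0, 0, 0], [0, 0, 0], [0, 0, 0], [0, 0, 0], [0, 0, 0], [0, 0, 0]]' --claw '[-1, -1, -1, -1, -1, -1, -1, -1]'

```text
clock: 10.15
position: [0.4869, -0.0073, 0.2209]
ee_rot: [-0.001, 0.677, 0.736, -0.0]
contact_force: [0.1, 0.6, 0.3]
width: 0.0853
gripper_force: 0.0
```

```bash
cat >> h.py <<'E'
def look(name):
    d=manip.get_image('wrist');P=pts(d)
    cv2.imwrite('pics/%s.png'%name,d['image'][:,:,::-1])
    L,m=rect(P,(.478,.092),.09,.075,.1); print('level',L)
    m=(abs(P[...,0]-.48)<.06)&(abs(P[...,1]-.088)<.1)&(P[...,2]>.044)&(P[...,2]<.06)
    A=P[m]; c=np.linalg.lstsq(np.c_[A[:,:2]-[.479,.087],np.ones(m.sum())],A[:,2],rcond=None)[0]; print('plane',m.sum(),c)
    print('wheel',rect(P,(.491,-.065),.035,.085,.11)[0])
    for q in ['slab','wheel_grip','level','bubble']:
        print(q,[(np.round(a['point'],4).tolist(),round(a['score'],2)) for a in manip.place_of('wrist',q)[:2]])
    print([(np.round(a['point'],4).tolist(),round(a['score'],2)) for a in manip.spot_in('wrist','bubble')[:2]])
    return d,P
E
python3 - <<'E'
from h import *
show(); print(yaw()); look('e'); print(manip.get_state()['clock'])
E
```

```text
10.15 [ 0.4869 -0.0073  0.2209] 
R [[-0.084, 0.996, -0.002], [0.996, 0.084, 0.002], [0.002, -0.002, -1.0]] q [-1.590e-01  1.510e-01  1.699e+00  1.000e-03  1.294e+00 -2.430e-01] F [0.1 0.6 0.3] w 0.0853 0.0
4.8083315024113205
level ((481.1102600097656, 86.02949523925781), (20.776294708251953, 126.74593353271484), 4.7858195304870605)
plane 20453 [-0.00075797  0.01006491  0.05162225]
wheel ((494.30718994140625, -61.47762680053711), (41.296531677246094, 41.612274169921875), 72.1855697631836)
slab [([0.4806, 0.0879, -0.0031], 0.62)]
wheel_grip [([0.496, -0.0693, 0.0883], 0.98)]
level [([0.4809, 0.0889, 0.0541], 0.82)]Traceback (most recent call last):
  File "<stdin>", line 2, in <module>
  File "h.py", line 32, in look
    print(q,[(np.round(a['point'],4).tolist(),round(a['score'],2)) for a in manip.place_of('wrist',q)[:2]])
                                                                            ~~~~~~~~~~~~~~^^^^^^^^^^^
ValueError: it knows: honey_jar, kitchen_timer, level, mug_cream, slab, tasting_spoon, thermometer, wheel_grip
```

View pics/e.png

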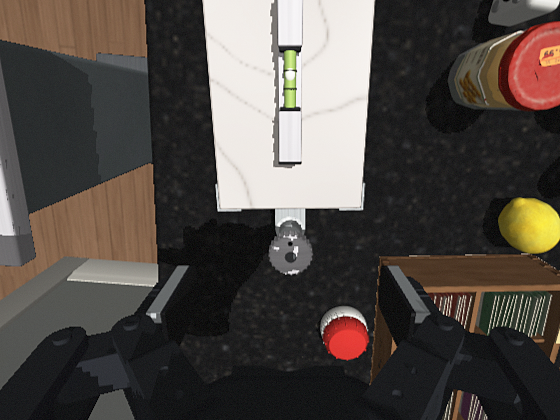

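The wrist view shows the level lying lengthwise on the marble. Its bubble, at (290,75), sits toward the far end, and the wheel is at (290,252). Now the wheel: about 1.8 rad clockwise.

Request:
carry_out --delta_pos '[[-0.12, 0.004, 0], [-0.143, 0.005, 0.08], [-0.143, 0.005, 0.2], [-0.143, 0.005, 0.3], [-0.143, 0.005, 0.36], [-0.143, 0.005, 0.382], [-0.143, 0.005, 0.382], [-0.143, 0.005, 0.382]]' --turn '[[0, 0, 0], [0, 0, 0], [0, 0, 0], [0, 0, 0], [0, 0, 0], [0, 0, 0], [0, 0, 0], [0, 0, 0]]' --claw '[-1, -1, -1, -1, -1, -1, -1, -1]' --force 30

```text
clock: 11.15
position: [0.4956, -0.0646, 0.0699]
ee_rot: [0.001, 0.676, 0.737, 0.001]
contact_force: [0.9, -1.0, 0.8]
width: 0.0857
gripper_force: 0.0
```

Request:
carry_out --delta_pos '[[0, 0, 0], [0, 0, 0], [0, 0, 0], [0, 0, 0], [0, 0, 0], [0, 0, 0], [0, 0, 0]]' --turn '[[0, 0, 0], [0, 0, 0], [0, 0, 0], [0, 0, 0], [0, 0, 0], [0, 0, 0], [0, 0, 0]]' --claw '[0, 1, 1, 1, 1, 1, 1]'

```text
clock: 11.85
position: [0.4945, -0.0649, 0.0698]
ee_rot: [0.0, 0.676, 0.737, 0.0]
contact_force: [-2.7, -0.7, 5.6]
width: 0.0401
gripper_force: 29.6
```

Request:
carry_out --delta_pos '[[0, 0, 0], [0, 0, 0], [0, 0, 0], [0, 0, 0], [0, 0, 0]]' --turn '[[0, 0, 0.22], [0, 0, 0.44], [0, 0, 0.66], [0, 0, 0.87], [0, 0, 0.87]]' --claw '[1, 1, 1, 1, 1]'

```text
clock: 12.35
position: [0.4939, -0.0647, 0.0698]
ee_rot: [-0.0, 0.826, 0.564, -0.0]
contact_force: [-2.5, 0.2, 6.6]
width: 0.0399
gripper_force: 29.8
```

Request:
carry_out --delta_pos '[[0, 0, 0], [0, 0, 0], [0, 0, 0], [0, 0, 0], [0, 0, 0]]' --turn '[[0, 0, 0.22], [0, 0, 0.44], [0, 0, 0.66], [0, 0, 0.87], [0, 0, 0.87]]' --claw '[1, 1, 1, 1, 1]'

```text
clock: 12.85
position: [0.4934, -0.0643, 0.0698]
ee_rot: [-0.001, 0.932, 0.363, -0.001]
contact_force: [-3.2, 0.9, 8.6]
width: 0.0404
gripper_force: 29.9
```

Request:
carry_out --delta_pos '[[0, 0, 0], [0, 0, 0], [0, 0, 0], [0, 0, 0], [0, 0, 0]]' --turn '[[0, 0, 0.22], [0, 0, 0.44], [0, 0, 0.66], [0, 0, 0.87], [0, 0, 0.87]]' --claw '[1, 1, 1, 1, 1]'

```text
clock: 13.35
position: [0.4931, -0.0639, 0.0697]
ee_rot: [-0.001, 0.99, 0.143, -0.001]
contact_force: [-3.8, 1.9, 8.5]
width: 0.0403
gripper_force: 29.9
```

Request:
carry_out --delta_pos '[[0, 0, 0], [0, 0, 0], [0, 0, 0], [0, 0, 0], [0, 0, 0]]' --turn '[[0, 0, 0.22], [0, 0, 0.44], [0, 0, 0.66], [0, 0, 0.84], [0, 0, 0.84]]' --claw '[1, 1, 1, 1, 1]'

```text
clock: 13.85
position: [0.493, -0.0634, 0.0697]
ee_rot: [-0.001, 0.997, -0.076, -0.001]
contact_force: [-2.4, 4.4, 9.0]
width: 0.0402
gripper_force: 29.9
```

```bash
sed -i "s/,'bubble'\]/]/; /spot_in/d" h.py
python3 - <<'E'
from h import *
show(); print(yaw())
for c in ['scene','side']:
    d=manip.get_image(c); P=pts(d)
    m=(abs(P[...,0]-.48)<.06)&(abs(P[...,1]-.088)<.09)&(P[...,2]>.044)&(P[...,2]<.06)
    A=P[m]; print(c,m.sum(),np.linalg.lstsq(np.c_[A[:,:2]-[.479,.087],np.ones(m.sum())],A[:,2],rcond=None)[0])
    if c=='scene':
        u=proj(d,(.479,.09,.085)).astype(int); I=d['image'][u[1]-45:u[1]+45,u[0]-60:u[0]+60]; cv2.imwrite('pics/f.png',cv2.resize(I,None,fx=6,fy=6,interpolation=2)[:,:,::-1])
E
```

```text
13.85 [ 0.493  -0.0634  0.0697] 
R [[0.988, -0.152, -0.002], [-0.152, -0.988, 0.002], [-0.003, -0.002, -1.0]] q [-0.269  0.312  1.905  0.002  0.927  1.453] F [-2.4  4.4  9. ] w 0.0402 29.94835764169693
-98.7582641511292
scene 856 [0.00329538 0.00189171 0.05243901]
side 1164 [-0.0023701   0.00519932  0.04930976]
```

View pics/f.png

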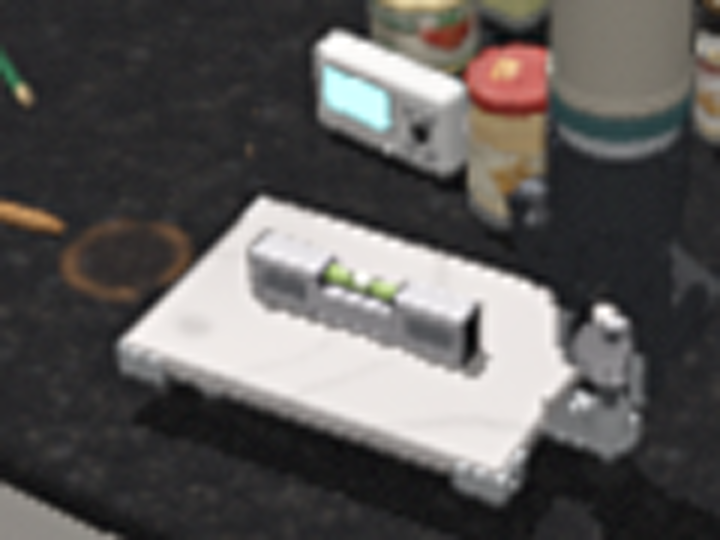

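The scene crop shows the bubble near the middle of the vial, at (360,280). I release the wheel and look from close by.

Request:
carry_out --delta_pos '[[0, 0, 0], [0, 0, 0], [0, 0, 0], [0, 0, 0], [0, 0, -0.08], [0, 0, -0.2], [-0.1, -0.1, -0.3], [-0.2, -0.22, -0.325], [-0.288, -0.345, -0.325], [-0.288, -0.345, -0.325], [-0.288, -0.345, -0.325], [-0.288, -0.345, -0.325]]' --turn '[[0, 0, 0], [0, 0, 0], [0, 0, 0], [0, 0, 0], [0, 0, 0], [0, 0, 0], [0, 0, -0.2], [0, 0, -0.46], [0, 0, -0.46], [0, 0, -0.46], [0, 0, -0.46], [0, 0, -0.46]]' --claw '[0, -0.5, -0.5, -0.5, -0.5, -0.5, -0.5, -0.5, -0.5, -0.5, -0.5, -0.5]'

```text
clock: 15.15
position: [0.4013, 0.0893, 0.1992]
ee_rot: [0.0, 0.999, 0.046, 0.001]
contact_force: [1.2, 0.1, 0.2]
width: 0.0641
gripper_force: 0.0
```

Run:
```python
from h import *
show(); print(yaw()); d,P=look('g'); u=proj(d,(.481,.089,.086)).astype(int); print(u)
I=d['image'][max(0,u[1]-40):u[1]+40,max(0,u[0]-60):u[0]+60]; cv2.imwrite('pics/h.png',cv2.resize(I,None,fx=6,fy=6,interpolation=2)[:,:,::-1])
```

```text
15.15 [0.4013 0.0893 0.1992] 
R [[0.996, 0.093, 0.001], [0.093, -0.996, -0.001], [0.001, 0.001, -1.0]] q [ 5.000e-02  4.800e-02  1.875e+00 -1.000e-03  1.217e+00  1.528e+00] F [1.2 0.1 0.2] w 0.0641 0.0
-84.68953384322796
level ((481.06439208984375, 93.36951446533203), (20.36145782470703, 141.6786346435547), 4.922224998474121)
plane 27884 [ 0.00040912 -0.00019866  0.0524069 ]
wheel ((494.5854797363281, -60.75322723388672), (42.15235137939453, 41.809696197509766), 62.16146469116211)
slab [([0.484, 0.0902, -0.0012], 0.63)]
wheel_grip [([0.4941, -0.0661, 0.0884], 0.61)]
level [([0.4758, 0.091, 0.0545], 0.66)]
[298 104]
```

View pics/h.png

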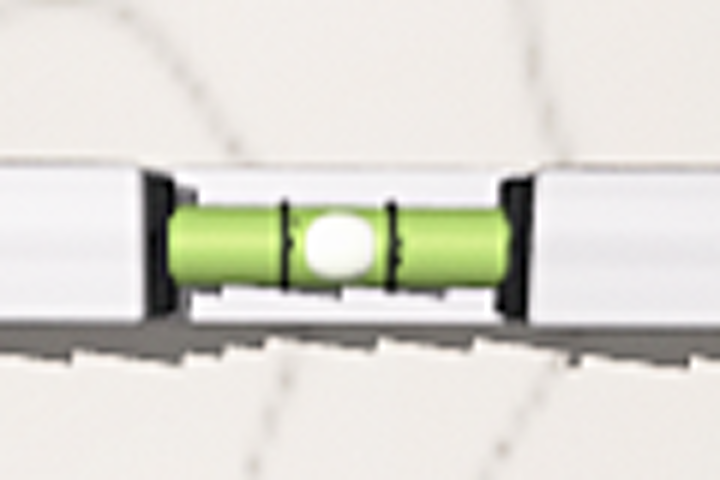

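The bubble, at 340 between rings at 285 and 392, is centred to about 0.2 mm. Next I press on both end parts with the open fingers.

Request:
carry_out --delta_pos '[[0.1, 0.004, 0], [0.1995, 0.0085, 0.05], [0.1995, 0.0085, 0.15], [0.1995, 0.0085, 0.23], [0.1995, 0.0085, 0.26], [0.1995, 0.0085, 0.268], [0.1995, 0.0085, 0.268], [0.1995, 0.0085, 0.268], [0.1995, 0.0085, 0.268]]' --turn '[[0, 0, 0], [0, 0, 0.013], [0, 0, 0.013], [0, 0, 0.013], [0, 0, 0.013], [0, 0, 0.013], [0, 0, 0.013], [0, 0, 0.013], [0, 0, 0.013]]' --claw '[-0.5, -0.5, -0.5, -0.5, -0.5, -0.5, -0.5, -0.5, -0.5]'

```text
clock: 16.25
position: [0.482, 0.0926, 0.0928]
ee_rot: [-0.0, 0.999, 0.041, 0.001]
contact_force: [-0.3, 0.0, -0.0]
width: 0.0641
gripper_force: 0.0
```

Request:
carry_out --delta_pos '[[0, 0, 0.005], [0, 0, 0.01], [0, 0, 0.015], [0, 0, 0.02], [0, 0, 0.02], [0, 0, 0.02]]' --turn '[[0, 0, 0], [0, 0, 0], [0, 0, 0], [0, 0, 0], [0, 0, 0], [0, 0, 0]]' --claw '[-0.5, -0.5, -0.5, -0.5, -0.5, -0.5]'

```text
clock: 16.85
position: [0.481, 0.0928, 0.0836]
ee_rot: [-0.0, 0.999, 0.042, -0.0]
contact_force: [0.2, 0.7, -0.9]
width: 0.0642
gripper_force: 0.0
```

Request:
carry_out --delta_pos '[[0, 0, 0.0025], [0, 0, 0.005], [0, 0, 0.0075], [0, 0, 0.0075], [0, 0, 0.0075]]' --turn '[[0, 0, 0], [0, 0, 0], [0, 0, 0], [0, 0, 0], [0, 0, 0]]' --claw '[-0.5, -0.5, -0.5, -0.5, -0.5]'

```text
clock: 17.35
position: [0.481, 0.0928, 0.0807]
ee_rot: [-0.0, 0.999, 0.042, -0.0]
contact_force: [0.2, -0.2, -0.0]
width: 0.0643
gripper_force: 0.0
```

Request:
carry_out --delta_pos '[[0, 0, 0.0025], [0, 0, 0.0025], [0, 0, 0.0025]]' --turn '[[0, 0, 0], [0, 0, 0], [0, 0, 0]]' --claw '[-0.5, -0.5, -0.5]'

```text
clock: 17.65
position: [0.481, 0.0928, 0.0797]
ee_rot: [-0.0, 0.999, 0.042, -0.0]
contact_force: [-0.2, -0.3, 0.6]
width: 0.064
gripper_force: 0.0
```

Request:
carry_out --delta_pos '[[0, 0, 0.0025], [0, 0, 0.0025], [0, 0, 0.0025]]' --turn '[[0, 0, 0], [0, 0, 0], [0, 0, 0]]' --claw '[-0.5, -0.5, -0.5]'

```text
clock: 17.95
position: [0.4812, 0.0928, 0.0795]
ee_rot: [0.0, 0.999, 0.042, 0.0]
contact_force: [-2.4, 0.2, 5.7]
width: 0.0643
gripper_force: 3.2
```

Request:
carry_out --delta_pos '[[0, 0, 0.0025], [0, 0, 0.0025], [0, 0, 0.0025]]' --turn '[[0, 0, 0], [0, 0, 0], [0, 0, 0]]' --claw '[-0.5, -0.5, -0.5]'

```text
clock: 18.25
position: [0.4813, 0.0928, 0.0794]
ee_rot: [0.0, 0.999, 0.042, 0.001]
contact_force: [-3.7, -0.8, 13.6]
width: 0.064
gripper_force: 6.5
```

Request:
carry_out --delta_pos '[[0, 0, 0.0015], [0, 0, 0.0015], [0, 0, 0.0015]]' --turn '[[0, 0, 0], [0, 0, 0], [0, 0, 0]]' --claw '[-0.5, -0.5, -0.5]'

```text
clock: 18.55
position: [0.4813, 0.0928, 0.0794]
ee_rot: [0.0, 0.999, 0.042, 0.001]
contact_force: [-4.0, -0.1, 17.2]
width: 0.064
gripper_force: 8.6
```

Pressing with 17 N. One settling check, then I hand it in.

Run:
```python
from h import *
d,P=look('i'); s=manip.get_image('scene')
u=proj(s,(.479,.09,.085)).astype(int); I=s['image'][u[1]-35:u[1]+35,u[0]-50:u[0]+50]
J=d['image']; c=cv2.resize(I,None,fx=5,fy=5,interpolation=2); cv2.imwrite('pics/j.png',np.vstack([np.pad(c,((0,0),(0,60),(0,0))),cv2.resize(J,(560,420))[200:420]])[:,:,::-1]); show()
```

```text
level ((482.32928466796875, 93.38388061523438), (23.138198852539062, 141.67588806152344), 4.763978004455566)
plane 42542 [-0.00136786 -0.00017713  0.05243075]
wheel ((489.69012451171875, -40.89508819580078), (4.9899468421936035, 0.0), -157.12110900878906)
slab [([0.4833, 0.0899, -0.0022], 0.62)]
wheel_grip []
level [([0.4801, 0.0892, 0.0557], 0.77)]
18.8 [0.4813 0.0928 0.0794] 
R [[0.997, 0.083, 0.002], [0.083, -0.997, 0.0], [0.002, 0.0, -1.0]] q [ 0.049  0.289  1.91  -0.     0.941  1.536] F [-3.9  0.3 17.3] w 0.0639 8.541086957557127
```

View pics/j.png

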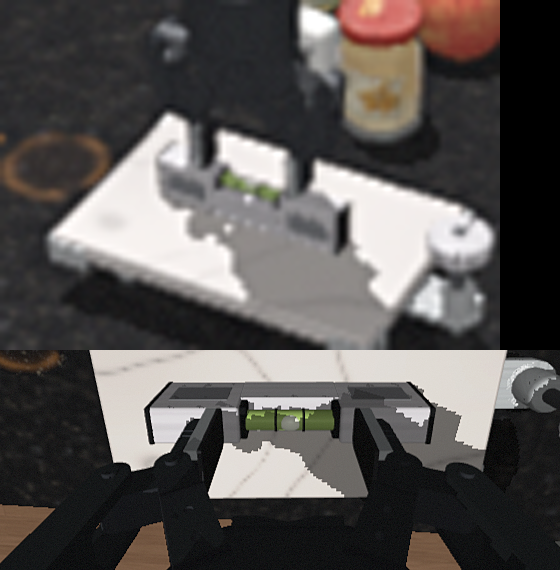

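Both fingers press on the end parts, and the bubble at (290,422) is still between its rings at 277 and 303. The slab plane stays level.

```bash
python3 -c "
from rig import manip
print(manip.sign_off())"
```

```text
the job is handed in; nothing more can be done
None
```

I handed the job in at about 18.8 s: the slab is level, the bubble stands between the rings, and the fingers are still pressing the level onto the marble with about 17 N.

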